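# Clamp a ferrule in the drilling jig under its keyed collar

## Robot

A 6-joint arm with a two-finger parallel gripper is mounted at the origin on a cart in front of the work surface, level with it; the furniture and walls round the work are solid. World frame = base frame: x ahead of the robot, y to its left, z up, the work surface at z = 0. Lengths are in m, angles in rad, forces in N, time in s.
With the tool pointing down it reaches from about 0.375 to 0.975 m from the base axis. Payload 3.8 kg.
Tool frame: the origin (TCP) lies on the centre line of the jaws, within the pads' length; the fingertips stand 14 mm ahead of it and the grasp point (between the pads) lies 5 mm behind it; z points along the fingers, y is the line along which they close (so a half turn about z gives the same grasp; the last joint's range is limited). The gripper opens to 85 mm and grips with 20 to 120 N. Pads are 22 mm wide; open, the fingers measure 114 mm over their backs; the gripper's body (76 mm by 85 mm) begins 54 mm behind the grasp point. The pads swing forward as they close: fully open they stand 13 mm farther back than shut.
Start: joints at [-1.267, 0.264, 1.604, -0, 1.274, -0.037], TCP at [0.226, -0.636, 0.245] pointing down, gripper open.
Joint ranges: [-2.63, 2.63], [-0.94, 2.18], [0.31, 2.57], [-1.31, 4.45], [0, 2.66], [-2.55, 2.55]. Speed limits (rad/s): [2.57, 2.57, 3.14, 3.14, 3.14, 3.14].

## Interface

Orientations are given as a rotation vector (axis times angle).
In Python, from workcell import bot, eyes, spot_in gives the robot as it stands.
- The arm moves only by the tool carry_out, never from a script. Its argument "series" is text: rows parted by semicolons, each of 4 numbers parted by spaces: the shift along the world's x, y, z in m, then the turn about the world's z in degrees. In form: tx ty tz roll; .... A call has 1 to 20 rows; each row shifts and turns the commanded pose from where the row before left it; what a row does not reach is not made up. A row lasts 1/8 s, in which the tool goes at most 62.5 mm and 10.7 degrees, less where a joint would pass 70% of its speed; a pose out of reach is approached as far as the arm can. A call is refused whole if a number of a shift passes 0.0625 or a number of a turn 10.7, either way. A call with a gripper value outside its range is refused whole. "jaw" is the gripper command: -1 is shut, 1 is fully open, values between are in proportion, set as the call begins (left out, the last holds). The fingers move at their own pace and stop on an object; "grip_force" is the grip in N (left out, the last holds). Time passes only in rows, so rows that do not move let the fingers close. It gives the time, the measured TCP pose, the force, the opening and the grip force at its end, in the units of the state.
- bot.read_state(): the state, without advancing time (a new reading comes with each control period).
- eyes.read_camera(name): name is "scene" or "top"; returns (picture, depth): 400x640x3 uint8, blue, green, red; 400x640 float32, m along the optical axis (not along the pixel's ray), 0 where there is no reading.
- eyes.get_calibration(name): a dict with "K" (3x3 intrinsics, pixels), "position" and "rotation" of the camera in the world. Camera axes: x right, y down, z forward; pixel columns grow to the right and rows downward; lengths in m; the calibration is good to about 2 mm. A picture is of the moment at which its call begins. get_calibration takes no time and is no camera call.
- bot.finish_job(): hands the job in; it is judged then, once.
Trained networks look in the newest picture that a camera, given by its name, has taken for a name from the list of things; names that differ only in an ending like _2 or _b are one class to them, and where a whole thing is asked for, a point or a joint stands for the part that bears it (a point fixed in the world has none). Each returns a list of dicts, best first, with "score" (0 to 1); they miss things now and then, are a little off and sometimes report something else, mostly with a low value. They report only what shows in the picture. A call takes as long as a camera call. They do not tell look-alikes from the thing itself.
- spot_in(camera, target): "rect" ([centre column, centre row, width, height] in pixels, round what is visible of it).
The state is a dict: "time": time; "q": joint angles; "joint_vel": joint speeds; "joint_torque": joint torques, N m; "tool_pos": TCP position; "tcp_rot": TCP orientation; "wrist_force": force on the tool from outside, world axes, zero at the start; "torque": the same for the moment, N m; "width": opening from 0.0 (shut) to 1.0 (fully open); "grip_force": force on a finger pad.
Only numpy, scipy, OpenCV 4.12 (cv2) and the standard library are available. Lean on these libraries where they do the work, as an engineer would, in place of code of your own. Each camera call takes 0.05 s, during which the arm holds its last target. There are 200 camera calls.

## Task

Get the drilling jig ready for me to drill a ferrule: take the low ferrule ring from the bare boards of the bench (not the tall one, nor any from the fleece), stand it on the jig's sprung plate around the post and let go, then fit the knurled collar over the post, skirt down, and turn it until its hidden keyways drop over the cross pin. Push it fully home against the spring and finish while still gripping the collar and holding it down there, for the spring lifts it as soon as it is let go. Leave the tall ferrule ring, the black pot and the small tin where they stand.

Things in the scene. Friction and masses are not known exactly. Their poses are not given: they have to be found in the camera images.
- jig: drilling jig, bolted to the bench: grey base plate 150 x 112 x 12 mm with an upright post in it. Origin on the post's axis at bench level, z up. The post stands in the jig at an arbitrary angle about z, so the jig's x and y say nothing of the direction of the post's cross pin: look at it before the collar covers it, or feel for it by turning
- drill_bush (a point): inner end of the brass bush of the drill guide, 46 mm out from the post's axis along the jig's +x and 39 mm above the bench. The guide is fixed, stands 46 to 74 mm from the axis, is 36 mm wide and 49 mm high: keep fingers clear of it when setting the ferrule
- plate_seat (a point): centre of the seat of the sprung round plate (76 mm wide) around the post, 32 mm above the bench when free. The ferrule stands on it, centred by a round step 60 mm wide at its foot, 54 mm at its top, 5 mm high. The plate sinks straight down 6 mm as the collar goes home; its spring pushes up with about 5 N at first, 10 N at the end
- post_top (a point): centre of the post's tapered top, 66 mm above the bench: 13 mm wide at the tip, 22 mm from 60 mm down to a shoulder 36 mm wide at 38 mm above the bench. A level cross pin, 7 mm thick and 36 mm long, passes through the post; its upper side is 49 mm above the bench
- low_ferrule: the low white ferrule ring: 68 mm outside, 64 mm inside, 26 mm high, 20 g, standing flat on the bare bench. Origin at the centre of its underside, z up. Grasp it across its outside. On the sprung plate its underside is 32 mm above the bench, 26 mm when clamped
- collar: knurled steel collar, about 250 g, standing upright. Origin at the centre of its underside, z up its axis. Skirt 48 mm wide up to 14 mm, flange 72 mm wide from 14 to 18 mm, round grip 46 mm wide from 18 to 52 mm, bore 25 mm right through. Origin above the bench: 49 mm while it stands on the cross pin, 44 mm once dropped over it on to the ferrule, 38 mm when home on the shoulder
- collar_keyways (a point): centre of the collar's underside, where four keyways at right angles (along the collar's own x and y) open: 12 mm wide, 14 mm deep, cut inside the skirt and hidden from outside. Any opposite pair fits the cross pin; it drops over when within about 8 degrees of it, so at most a quarter turn is needed
- tall_ferrule: the tall ferrule ring, same 68 mm width but 40 mm high; a bystander. Origin at the centre of its underside
- tamping_pot: black round pot, 76 mm wide, 62 mm high; a bystander. Origin at the centre of its underside
- nail_tin: small dark open tin, 68 x 60 x 24 mm; a bystander. Origin at the centre of its underside
There are look-alikes about, which are no part of the job. What is shaped like the low_ferrule but red is not meant.

How it is judged:
On the way, in this order (a step that is already met when the one before it is completed fails the run):
1. the low ferrule stands upright on the sprung plate around the post, let go (horizontal distance between low_ferrule and jig below 0.005 m and z of low_ferrule in the frame of jig between 0.03 and 0.0345 m and angle between low_ferrule's own z axis and vertical below 0.08 rad and contact force between the fingers and low_ferrule below 0.1 N), for 0.2 s.
2. the collar's keyways have dropped over the cross pin (horizontal distance between collar and jig below 0.004 m and z of collar in the frame of jig below 0.0455 m and angle between collar's own z axis and vertical below 0.1 rad), for 0.1 s.
At the end, for the whole second after the job is handed in: the collar is home on the post (origin within 2 mm of 38 mm above the bench, 3 mm of the axis, upright within 4 degrees), the low ferrule clamped upright under it, within 5 mm of centre and its underside below 29 mm; the fingers bear on the resting collar with over 2 N (z of collar in the frame of jig between 0.036 and 0.04 m and horizontal distance between collar and jig below 0.003 m and angle between collar's own z axis and vertical below 0.07 rad and horizontal distance between low_ferrule and jig below 0.005 m and z of low_ferrule in the frame of jig between 0.024 and 0.029 m and angle between low_ferrule's own z axis and vertical below 0.08 rad and contact force between the fingers and collar above 2 N and linear speed of collar below 0.02 m/s); the arm keeps its last pose, push and grip.
It fails at once if the tall ferrule, the pot or the tin is shifted more than 3 cm (distance of any of tall_ferrule, tamping_pot, nail_tin from where it was at the start of the episode above 0.03 m).
It also fails if it takes over 61 s, if anything falls off the work surface, if the arm or the gripper's body presses on something with over 40 N, if the wrist force passes 120 N, or if a joint passes its speed limit or range.

## Working session

There is one attempt and no reset: what is moved stays moved. The work goes in short steps, Python scripts to look and compute and a tool call to move; the robot and the scene stay as the last step left them, time stands still between calls to the robot, and variables do not carry over. Pictures are saved under pics/ and viewed, at most 10 in all, crops included, and the job is handed in when it is done.

Besides the shell and the picture viewer there is one more tool, called after "Emit:" as a command line: name --argument value ..., lists and objects as JSON in quotes. carry_out: Moves the arm, as the interface text tells. Its arguments: {"type":"object","properties":{"series":{"type":"string"},"jaw":{"type":"number"},"grip_force":{"type":"number"}},"required":["series"]}

```bash
mkdir -p pics
cat > h.py <<'E'
import numpy as np, cv2
from workcell import bot, eyes, spot_in
def cloud(name):
    im,d=eyes.read_camera(name); c=eyes.get_calibration(name); K=np.array(c["K"])
    v,u=np.mgrid[0:400,0:640]
    P=np.stack([(u-K[0,2])/K[0,0]*d,(v-K[1,2])/K[1,1]*d,d],-1)
    R=np.array(c["rotation"])
    if R.shape!=(3,3): R=cv2.Rodrigues(R)[0]
    W=P@R.T+np.array(c["position"]); W[d==0]=np.nan
    return im,d,W
E
python3 - <<'E'
from h import *
for n in("scene","top"):
    im,d,W=cloud(n); cv2.imwrite(f"pics/{n}0.png",im); np.save(f"{n}0.npy",W)
    print(n,eyes.get_calibration(n)["position"])
    for t in("jig","low_ferrule","collar","tall_ferrule","tamping_pot","nail_tin","post_top"):
        for r in spot_in(n,t)[:4]:
            c=r["rect"]; print(t,round(r["score"],2),np.round(c,1),np.round(W[int(c[1]),int(c[0])],3))
print(bot.read_state()["time"])
E
```

```text
scene [-0.18834908  0.96000138  1.06261205]
jig 0.61 [321.1 217.3  56.6  35.4] [0.472 0.014 0.034]
low_ferrule 0.62 [348.2 169.6  16.9  13.4] [ 0.567 -0.284  0.001]
low_ferrule 0.54 [376.2 176.1  21.1  19.1] [ 0.464 -0.308  0.002]
low_ferrule 0.47 [358.6 187.4  22.9  17.3] [ 0.484 -0.222 -0.003]
collar 0.98 [271.4 285.5  23.6  21.6] [0.414 0.322 0.042]
tall_ferrule 0.63 [252.3 244.1  23.6  27.3] [0.588 0.208 0.001]
tamping_pot 0.57 [362.1 142.3  15.1  22.8] [ 0.573 -0.38   0.064]
nail_tin 0.73 [217.1 276.5  25.   21.3] [0.579 0.363 0.003]
post_top 0.96 [324.9 218.4  59.   36.1] [0.463 0.011 0.032]
top [0.24782112 0.00838184 1.64655529]
jig 0.82 [327.9 212.3  35.2  43.4] [ 0.478 -0.015  0.067]
low_ferrule 0.64 [397.9 218.4   5.1   6.5] [ 0.462 -0.275  0.028]
low_ferrule 0.64 [363.4 238.2  21.4  15.5] [ 0.39  -0.152 -0.006]
low_ferrule 0.58 [327.  212.8  32.3  42.4] [ 0.478 -0.015  0.067]
collar 0.61 [240.2 228.2  23.5  27.2] [ 0.426  0.31  -0.   ]
collar 0.16 [224.4 193.3  15.1  17.2] [0.559 0.375 0.001]
tall_ferrule 0.5 [266.5 185.9  20.7  22.9] [ 0.591  0.217 -0.004]
tall_ferrule 0.15 [226.1 192.3  16.8  17.7] [0.562 0.367 0.004]
tamping_pot 0.54 [435.6 182.8  18.9  20.3] [ 0.604 -0.429  0.003]
tamping_pot 0.26 [241.1 226.9  18.4  17.3] [0.433 0.306 0.   ]
nail_tin 0.64 [224.9 192.4  14.7  17.4] [0.562 0.374 0.004]
post_top 0.55 [327.7 212.9  33.2  38.1] [ 0.478 -0.015  0.067]
0.8
```

View pics/top0.png

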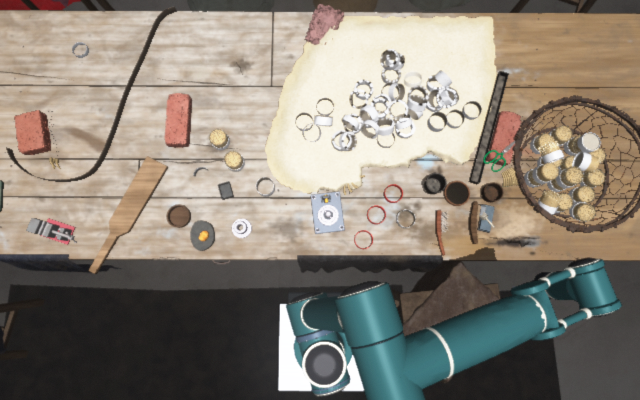

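View pics/scene0.png

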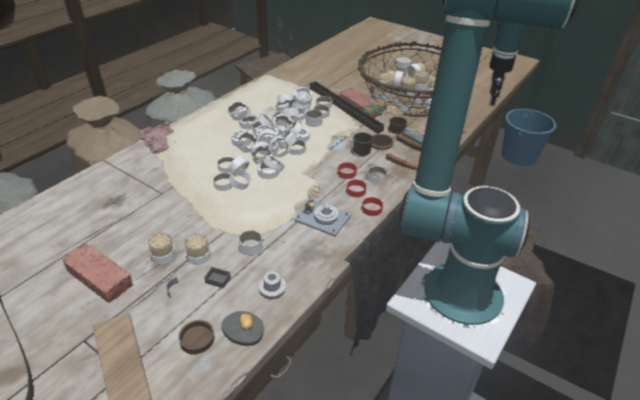

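The top picture shows the jig at (328,213), the white ring on bare boards right of the red rings at (405,217), another at (266,186), and the collar at (241,228). The scene picture shows the same rings at (376,175) and (250,242). I'll check their heights with the depth cloud.

```bash
cat > m.py <<'E'
from h import *
import sys
from scipy.optimize import least_squares
def circ(P):
    c0=np.r_[np.median(P,0),.034]
    return least_squares(lambda p:np.hypot(P[:,0]-p[0],P[:,1]-p[1])-p[2],c0,loss="soft_l1",f_scale=.002).x
if __name__=="__main__":
    S=np.load("scene0.npy").reshape(-1,3);T=np.load("top0.npy").reshape(-1,3)
    for nm,x,y in(("ringR",.462,-.292),("ringL",.591,.217),("collar",.43,.306),("jig",.47,-.015),("pot",.604,-.41),("tin",.562,.374)):
        for n,A in(("scene",S),("top",T)):
            P=A[(np.hypot(A[:,0]-x,A[:,1]-y)<.065)&(A[:,2]>.010)&(A[:,2]<.1)]
            if len(P)<5: print(nm,n,len(P));continue
            print(nm,n,len(P),"z95,max",np.round(np.percentile(P[:,2],[50,95,100]),3),"mid",np.round((P.min(0)+P.max(0))/2,3)[:2],"ext",np.round(np.ptp(P,axis=0),3)[:2],"circ",np.round(circ(P[:,:2]),4))
    im=cv2.imread("pics/top0.png");sc=cv2.imread("pics/scene0.png")
    f=lambda a,s:cv2.resize(a,s,interpolation=cv2.INTER_CUBIC)
    cv2.imwrite("pics/c1.png",np.vstack([np.hstack([f(im[185:235,305:355],(400,300)),f(im[190:245,375:435],(400,300))]),np.hstack([f(sc[195:240,290:350],(400,300)),f(sc[155:215,330:400],(400,300))])]))
E
python3 m.py
```

```text
ringR scene 156 z95,max [0.019 0.028 0.029] mid [ 0.462 -0.287] ext [0.071 0.118] circ [ 0.463  -0.3035  0.0334]
ringR top 75 z95,max [0.02  0.031 0.036] mid [ 0.451 -0.287] ext [0.094 0.117] circ [ 0.4616 -0.3074  0.0334]
ringL scene 362 z95,max [0.027 0.041 0.046] mid [0.586 0.212] ext [0.077 0.091] circ [0.5821 0.221  0.0331]
ringL top 103 z95,max [0.026 0.043 0.047] mid [0.592 0.203] ext [0.092 0.096] circ [0.5804 0.2166 0.0331]
collar scene 499 z95,max [0.031 0.054 0.057] mid [0.427 0.307] ext [0.071 0.075] circ [0.4236 0.309  0.021 ]
collar top 276 z95,max [0.023 0.056 0.063] mid [0.433 0.301] ext [0.087 0.099] circ [0.4246 0.3027 0.0251]
jig scene 772 z95,max [0.016 0.054 0.071] mid [ 0.472 -0.014] ext [0.125 0.117] circ [ 0.4818 -0.0272  0.0466]
jig top 747 z95,max [0.02  0.048 0.072] mid [ 0.472 -0.018] ext [0.125 0.116] circ [ 0.4754 -0.017   0.0417]
pot scene 388 z95,max [0.042 0.063 0.067] mid [ 0.59  -0.414] ext [0.075 0.093] circ [ 0.5915 -0.4122  0.0336]
pot top 246 z95,max [0.048 0.066 0.071] mid [ 0.591 -0.424] ext [0.077 0.1  ] circ [ 0.5893 -0.4149  0.0337]
tin scene 218 z95,max [0.018 0.026 0.033] mid [0.57  0.371] ext [0.069 0.058] circ [0.5693 0.3719 0.0278]
tin top 64 z95,max [0.02  0.03  0.031] mid [0.568 0.376] ext [0.07  0.078] circ [0.5682 0.367  0.0287]
```

View pics/c1.png

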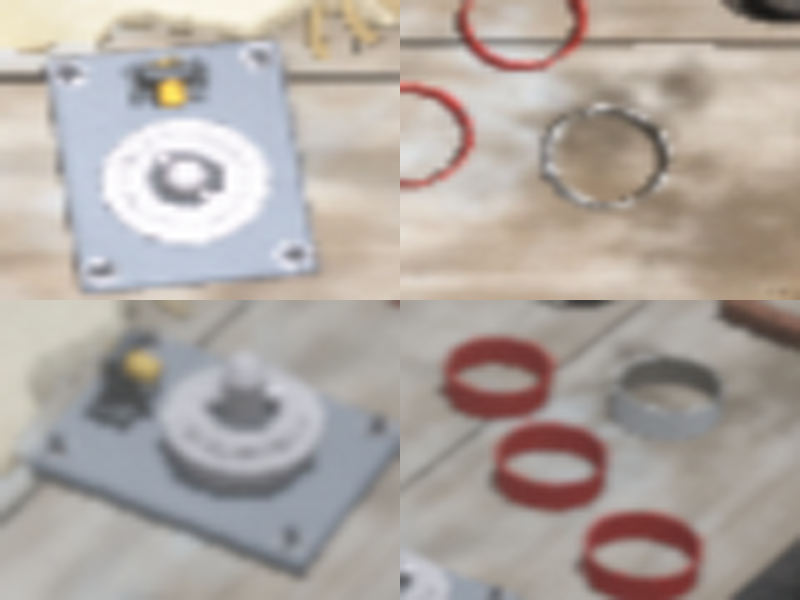

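The right-hand ring is the white low one: about 28 mm high, 67 mm wide, on bare boards and away from the fleece. The left ring is about 42 mm high, so it's the tall one. The jig's guide points to +x, with a yaw of about 6°. Next I'll refine the centres from rays.

```bash
cat >> h.py <<'E'
def ray(name,u,v,z):
    c=eyes.get_calibration(name); R=np.array(c["rotation"]); R=R if R.shape==(3,3) else cv2.Rodrigues(R)[0]
    d=R@np.linalg.inv(np.array(c["K"]))@[u,v,1]; p=np.array(c["position"]); return np.round((p+d*(z-p[2])/d[2])[:2],4)
E
python3 - <<'E'
from h import *
from m import circ
print("plate",ray("top",328.4,215.2,.03),ray("scene",326.5,213.3,.03))
print("ring",ray("top",405.75,218.4,.02))
S=np.load("scene0.npy").reshape(-1,3);T=np.load("top0.npy").reshape(-1,3)
for n,A in(("scene",S),("top",T)):
    x=A[(np.hypot(A[:,0]-.47,A[:,1]+.017)<.045)&(A[:,2]>.055)&(A[:,2]<.08)];print("post",n,len(x),np.median(x,0).round(4))
    x=A[(np.hypot(A[:,0]-.425,A[:,1]-.306)<.04)&(A[:,2]>.045)&(A[:,2]<.08)];print("collar top",n,len(x),np.median(x,0).round(4),circ(x[:,:2]))
# jig edge corners from top crop
for a in((50,55),(80,290),(280,42),(318,270)): print(ray("top",305+a[0]/8,185+a[1]/6,.012))
s=bot.read_state();print(s["time"],s["tool_pos"],s["tcp_rot"],cv2.Rodrigues(np.array(s["tcp_rot"]))[0].round(3),s["width"],s["wrist_force"])
E
```

```text
plate [ 0.471 -0.021] [ 0.4708 -0.0135]
ring [ 0.4614 -0.3093]
post scene 38 [ 0.4708 -0.0086  0.0629]
collar top scene 161 [0.4237 0.3097 0.0515] [0.42464213 0.30801986 0.01820601]
post top 32 [ 0.4736 -0.0171  0.0662]
collar top top 91 [0.4241 0.3008 0.0517] [0.42463721 0.30168433 0.01808188]
[0.5533 0.0434]
[0.4053 0.0284]
[ 0.5621 -0.0651]
[ 0.4181 -0.0823]
0.8 [ 0.2255842  -0.63618721  0.2453388 ] [ 3.09605685e+00  5.32707030e-01 -3.42392259e-05] [[ 0.942  0.334 -0.   ]
 [ 0.334 -0.942 -0.   ]
 [-0.     0.    -1.   ]] 1.0057787177694486 [-0.32126615  0.30343836  0.57820717]
```

Emit:
carry_out --series "0.034 0.047 -0.018 -2;0.034 0.047 -0.018 -2;0.034 0.047 -0.018 -2;0.034 0.047 -0.018 -2;0.034 0.047 -0.018 -2;0.034 0.047 -0.018 -2;0.033 0.048 -0.018 -2;0 0 0 0;0 0 0 0" --jaw 1 --grip_force 25

```text
time: 1.92
tool_pos: [0.4628, -0.3063, 0.1196]
tcp_rot: [3.137, 0.154, 0.0]
wrist_force: [-0.9, -1.5, 0.6]
width: 1.001
grip_force: 0.0
```

Run:
```python
from h import *
f=lambda a,s:cv2.resize(a,s,interpolation=cv2.INTER_CUBIC)
a=cloud("top")[0];b=cloud("scene")[0]
cv2.imwrite("pics/c2.png",np.hstack([f(a[180:250,360:440],(400,350)),f(b[120:200,330:420],(400,350))]))
```

```text
(no output)
```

View pics/c2.png

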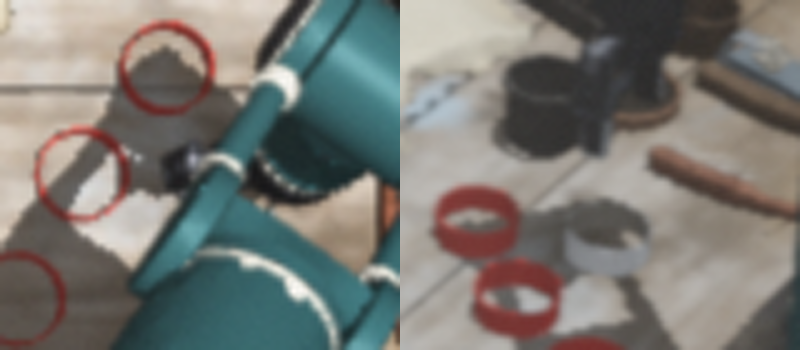

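The arm hides the ring from the top camera; the scene camera shows it at crop (607,237), still standing. I'll descend now.

Emit:
carry_out --series "0 0 -0.03 0;0 0 -0.03 0;0 0 -0.025 0;0 0 -0.012 0;0 0 -0.006 0;0 0 0 0;0 0 0 0"

```text
time: 2.9
tool_pos: [0.4634, -0.3068, 0.0173]
tcp_rot: [3.137, 0.151, 0.002]
wrist_force: [-0.7, -0.2, -0.0]
width: 0.997
grip_force: 0.0
```

Emit:
carry_out --series "0 0 0 0;0 0 0 0;0 0 0 0;0 0 0 0;0 0 0 0;0 0 0 0" --jaw 0.3

```text
time: 3.65
tool_pos: [0.4633, -0.3066, 0.0177]
tcp_rot: [3.137, 0.152, 0.002]
wrist_force: [-1.5, 0.7, 6.0]
width: 0.803
grip_force: 27.6
```

Emit:
carry_out --series "0 0 0.02 0;0 0 0.045 0;0 0 0.045 0;0 0.045 0 0;0.002 0.048 0 0;0.002 0.048 0 0;0.002 0.048 0 0;0.002 0.048 0 0;0 0.045 0 0;0 0 0 0;0 0 0 0"

```text
time: 5.03
tool_pos: [0.4708, -0.0242, 0.1265]
tcp_rot: [3.137, 0.153, 0.001]
wrist_force: [-0.8, 0.1, 0.2]
width: 0.804
grip_force: 28.6
```

Run:
```python
from h import *
from m import circ
f=lambda a,s:cv2.resize(a,s,interpolation=cv2.INTER_CUBIC)
a,d,A=cloud("top");b,d,B=cloud("scene")
s=bot.read_state();t=s["tool_pos"];print(t,s["width"])
for n,X in(("top",A),("scene",B)):
    x=X.reshape(-1,3);x=x[(np.hypot(x[:,0]-t[0],x[:,1]-t[1])<.04)&(x[:,2]>.085)&(x[:,2]<.125)]
    print(n,len(x),np.round(circ(x[:,:2]),4) if len(x)>10 else "")
cv2.imwrite("pics/c3.png",np.hstack([f(a[170:250,290:370],(400,400)),f(b[160:250,280:370],(400,400))]))
```

```text
[ 0.47074027 -0.02499192  0.1264288 ] 0.8021139274310245
top 8 
scene 111 [ 0.4709 -0.0229  0.0334]
```

View pics/c3.png

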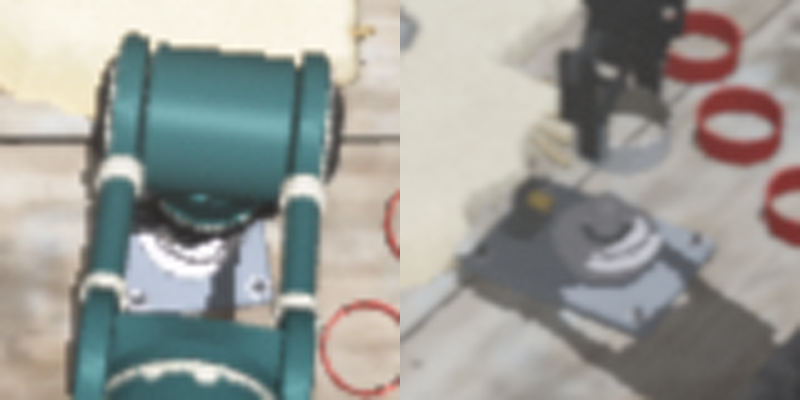

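Scene crop: ring held level between the fingers at (630,140), with the sprung plate below it at (605,238). The held ring calibrates the camera's y offset to about +2–3 mm, so I put the jig axis near (0.4715, -0.018).

Emit:
carry_out --series "0.001 0.007 -0.02 0;0 0 -0.025 0;0 0 -0.015 0;0 0 -0.006 0;0 0 -0.003 0;0 0 -0.003 0;0 0 0 0"

```text
time: 6.0
tool_pos: [0.4719, -0.0172, 0.0546]
tcp_rot: [3.138, 0.151, 0.001]
wrist_force: [0.2, 1.0, 0.2]
width: 0.802
grip_force: 28.6
```

Emit:
carry_out --series "0 0 -0.002 0;0 0 -0.002 0;0 0 0 0"

```text
time: 6.38
tool_pos: [0.4717, -0.0172, 0.0507]
tcp_rot: [3.138, 0.152, 0.0]
wrist_force: [-1.5, -0.4, 4.9]
width: 0.803
grip_force: 29.0
```

Contact came at the expected height, so I'll release. Opening the fingers first partway, then fully.

Emit:
carry_out --series "0 0 0 0;0 0 0 0;0 0 0 0;0 0 0 0;0 0 0.01 0;0 0 0.02 0;0 0 0.04 0;0 0 0.05 0;0 0.06 0 0;0 0.06 0 0;0 0.06 0 0;0 0 0 0" --jaw 1

```text
time: 7.88
tool_pos: [0.4716, 0.1665, 0.1714]
tcp_rot: [-3.136, -0.16, -0.002]
wrist_force: [-0.0, 0.3, 0.9]
width: 1.0
grip_force: 0.0
```

Run:
```python
from h import *
from m import circ
f=lambda a,s:cv2.resize(a,s,interpolation=cv2.INTER_CUBIC)
a,d,A=cloud("top");b,d,B=cloud("scene")
print(bot.read_state()["tool_pos"],bot.read_state()["time"])
for n,X in(("top",A),("scene",B)):
    x=X.reshape(-1,3);x=x[(np.hypot(x[:,0]-.471,x[:,1]+.018)<.04)]
    r=x[(x[:,2]>.052)&(x[:,2]<.062)&(np.hypot(x[:,0]-.471,x[:,1]+.018)>.024)];p=x[x[:,2]>.062]
    print(n,len(r),np.round(circ(r[:,:2]),4),r[:,2].max(),"post",len(p),p.mean(0).round(4))
cv2.imwrite("pics/c4.png",np.hstack([f(a[188:238,303:353],(400,400)),f(b[185:245,295:355],(400,400))]))
```

```text
[0.4714657  0.16323204 0.17072992] 7.975
top 26 [ 0.4694 -0.0191  0.0329] 0.06103442748808896 post 30 [ 0.4716 -0.0186  0.0662]
scene 86 [ 0.4707 -0.015   0.0333] 0.06176179062356835 post 25 [ 0.4745 -0.0106  0.0648]
```

View pics/c4.png

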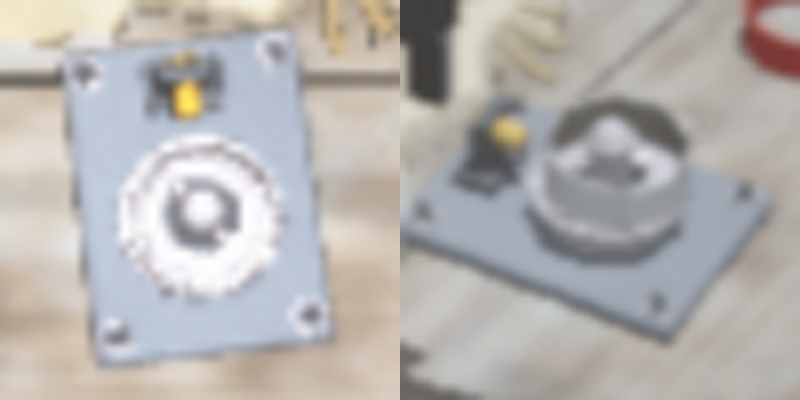

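The ring sits level and centred round the post (top crop (203,215); scene crop (617,185)). In the top view the pin looks to lie upper left to lower right, about 40° in world, but the keyways are hidden, so I'll feel for it. On to the collar.

Emit:
carry_out --series "-0.016 0.047 -0.015 0;-0.016 0.047 -0.015 0;-0.015 0.047 -0.015 0;0 0 -0.03 0;0 0 -0.03 0;0 0 -0.02 0;0 0 -0.009 0;0 0 0 0;0 0 0 0"

```text
time: 9.1
tool_pos: [0.4256, 0.3038, 0.0373]
tcp_rot: [-3.137, -0.15, -0.003]
wrist_force: [-0.4, -0.0, -0.8]
width: 0.999
grip_force: 0.0
```

Emit:
carry_out --series "0 0 0 0;0 0 0 0;0 0 0 0;0 0 0 0;0 0 0 0;0 0 0 0;0 0 0 0;0 0 0 0" --jaw -0.3 --grip_force 60

```text
time: 10.1
tool_pos: [0.4252, 0.3044, 0.0373]
tcp_rot: [-3.137, -0.152, -0.002]
wrist_force: [-0.7, -1.5, 6.2]
width: 0.521
grip_force: 61.7
```

Emit:
carry_out --series "0 0 0.03 0;0 0 0.04 0;0 0 0.04 0;0.007 -0.05 0 0;0.007 -0.054 0 0;0.008 -0.055 0 0;0.008 -0.055 0 0;0.008 -0.054 0 0;0.008 -0.054 0 0;0 0 0 0;0 0 0 0;0 0 0 0"

```text
time: 11.6
tool_pos: [0.4701, -0.017, 0.1458]
tcp_rot: [-3.137, -0.154, 0.001]
wrist_force: [0.9, 1.3, -1.4]
width: 0.522
grip_force: 62.4
```

Run:
```python
from h import *
from m import circ
f=lambda a,s:cv2.resize(a,s,interpolation=cv2.INTER_CUBIC)
b,d,B=cloud("scene");t=bot.read_state()["tool_pos"];print(t)
x=B.reshape(-1,3);x=x[(np.hypot(x[:,0]-t[0],x[:,1]-t[1])<.045)&(x[:,2]>.06)]
for lo,hi in((.10,.118),(.12,.134),(.06,.10)):
    y=x[(x[:,2]>lo)&(x[:,2]<hi)]; print(lo,len(y),circ(y[:,:2]).round(4) if len(y)>5 else "")
cv2.imwrite("pics/c5.png",f(b[150:250,280:380],(500,500)))
```

```text
[ 0.47018845 -0.01689148  0.14595306]
0.1 10 [-49.4579  47.4101  68.8418]
0.12 147 [ 0.4735 -0.0174  0.0312]
0.06 46 [ 0.4486 -0.0174  0.0304]
```

View pics/c5.png

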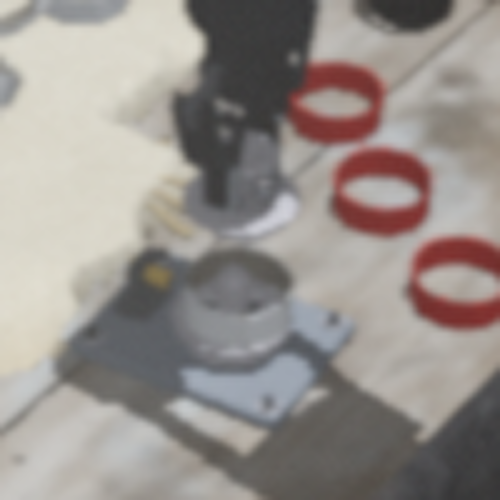

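The collar hangs level above the ring at crop (240,210). Lowering it over the post.

Emit:
carry_out --series "0.001 -0.001 -0.02 0;0 0 -0.02 0;0 0 -0.005 0;0 0 -0.003 0;0 0 -0.003 0;0 0 0 0"

```text
time: 12.4
tool_pos: [0.4725, -0.0185, 0.0958]
tcp_rot: [-3.137, -0.151, -0.003]
wrist_force: [1.3, 4.9, -3.4]
width: 0.528
grip_force: 62.4
```

Emit:
carry_out --series "0 0 -0.002 0;0 0 -0.002 0;0 0 0 0"

```text
time: 12.78
tool_pos: [0.4726, -0.0184, 0.0922]
tcp_rot: [-3.136, -0.15, -0.004]
wrist_force: [1.5, 5.3, -0.3]
width: 0.528
grip_force: 62.9
```

Emit:
carry_out --series "0.0005 0.001 -0.002 0;0 0.0005 -0.002 0;0 0 0 0"

```text
time: 13.15
tool_pos: [0.4725, -0.0179, 0.0872]
tcp_rot: [3.137, 0.152, 0.001]
wrist_force: [1.6, 0.1, -2.5]
width: 0.522
grip_force: 62.6
```

Emit:
carry_out --series "0 0 -0.001 0;0 0 -0.001 0;0 0 -0.001 0;0 0 0 0"

```text
time: 13.65
tool_pos: [0.4728, -0.0179, 0.0859]
tcp_rot: [3.138, 0.152, 0.002]
wrist_force: [-2.1, 2.1, 10.3]
width: 0.522
grip_force: 63.9
```

The collar rests on the pin: TCP 0.086, about 12 N. Turning under light push.

Emit:
carry_out --series "0 0 0 5;0 0 0 5;0 0 0 5;0 0 0 5;0 0 0 0"

```text
time: 14.28
tool_pos: [0.4735, -0.018, 0.0859]
tcp_rot: [3.063, 0.695, 0.004]
wrist_force: [0.2, 0.7, 7.4]
width: 0.524
grip_force: 63.6
```

Emit:
carry_out --series "0 0 0 5;0 0 0 5;0 0 0 5;0 0 0 5;0 0 0 0"

```text
time: 14.9
tool_pos: [0.4721, -0.0176, 0.0844]
tcp_rot: [-2.897, -1.214, -0.0]
wrist_force: [1.4, 2.6, 0.2]
width: 0.524
grip_force: 62.8
```

The force is gone and the collar has sunk. Pushing down to test.

Emit:
carry_out --series "0 0 -0.001 0;0 0 -0.001 0;0 0 -0.001 0;0 0 0 0"

```text
time: 15.4
tool_pos: [0.4719, -0.0174, 0.0823]
tcp_rot: [-2.897, -1.214, 0.001]
wrist_force: [-4.2, 4.0, 11.0]
width: 0.524
grip_force: 64.0
```

Emit:
carry_out --series "0 0 0 3;0 0 0 0;0 0 0 0"

```text
time: 15.78
tool_pos: [0.4721, -0.0175, 0.0817]
tcp_rot: [-2.864, -1.289, 0.0]
wrist_force: [-0.8, 2.5, 5.3]
width: 0.53
grip_force: 63.4
```

Emit:
carry_out --series "0 0 -0.001 0;0 0 -0.001 0;0 0 0 0"

```text
time: 16.15
tool_pos: [0.4721, -0.0175, 0.0797]
tcp_rot: [-2.864, -1.289, 0.0]
wrist_force: [-0.6, 2.5, 6.2]
width: 0.528
grip_force: 63.4
```

Dropped over the pin, and the force now matches the spring. Pushing home.

Emit:
carry_out --series "0 0 -0.001 0;0 0 -0.001 0;0 0 -0.001 0;0 0 -0.001 0;0 0 0 0;0 0 0 0"

```text
time: 16.9
tool_pos: [0.4721, -0.0175, 0.0762]
tcp_rot: [-2.864, -1.289, 0.0]
wrist_force: [-3.1, 1.9, 8.5]
width: 0.528
grip_force: 63.8
```

Emit:
carry_out --series "0 0 -0.001 0;0 0 -0.001 0;0 0 0 0;0 0 0 0"

```text
time: 17.4
tool_pos: [0.4723, -0.0177, 0.0755]
tcp_rot: [-2.864, -1.29, 0.001]
wrist_force: [-6.5, 2.4, 19.9]
width: 0.527
grip_force: 64.7
```

The force jumped at TCP 0.0755, the expected shoulder height. Adding a little more push and checking by camera.

Emit:
carry_out --series "0.0005 0 -0.0005 0;0 0 0 0;0 0 0 0;0 0 0 0"

```text
time: 17.9
tool_pos: [0.4724, -0.0177, 0.0754]
tcp_rot: [-2.864, -1.29, 0.002]
wrist_force: [-10.0, 2.0, 24.2]
width: 0.525
grip_force: 65.3
```

Run:
```python
from h import *
b,d,B=cloud("scene");t=bot.read_state()["tool_pos"]
x=B.reshape(-1,3);x=x[(np.hypot(x[:,0]-.472,x[:,1]+.018)<.045)&(x[:,2]>.02)&(x[:,2]<.075)]
print(t,np.histogram(x[:,2],np.arange(.02,.077,.004)))
f=x[(x[:,2]>.05)&(x[:,2]<.06)];print("flange",len(f),f.mean(0).round(4))
cv2.imwrite("pics/c6.png",cv2.resize(b[170:240,290:360],(560,560),interpolation=cv2.INTER_CUBIC))
```

```text
[ 0.47244887 -0.01767605  0.0754076 ] (array([24, 42, 23, 27, 21, 25, 16, 15, 55, 69, 27, 10, 10,  8]), array([0.02 , 0.024, 0.028, 0.032, 0.036, 0.04 , 0.044, 0.048, 0.052,
       0.056, 0.06 , 0.064, 0.068, 0.072, 0.076]))
flange 134 [ 0.4654 -0.0032  0.0558]
```

View pics/c6.png

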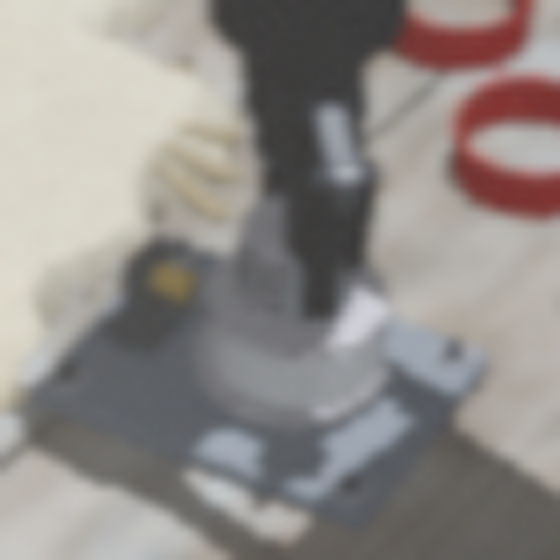

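The flange top is at about 56 mm, so the collar is home, with the ring clamped under it (crop (300,370)). I'll relieve the sideways load and hand in.

Emit:
carry_out --series "-0.001 0 0 0;0 0 0 0;0 0 0 0"

```text
time: 18.32
tool_pos: [0.4723, -0.0177, 0.0754]
tcp_rot: [2.864, 1.29, 0.001]
wrist_force: [-6.8, 2.6, 21.2]
width: 0.52
grip_force: 64.9
```

```bash
python3 -c "
from workcell import bot
s=bot.read_state();print(s['tool_pos'],s['wrist_force']);print(bot.finish_job())"
```

```text
[ 0.47229004 -0.017665    0.07541663] [-6.7750931   2.59659357 21.1512575 ]
the job is handed in; nothing more can be done
None
```

I handed the job in at 18.3 s: the low ferrule is on the sprung plate, and the collar is over the cross pin, pushed home and still gripped and held down with about 21 N. The hand-in gave no verdict, and I didn't re-check the tall ferrule, pot and tin, though no move went near them.

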